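Seat a hub in its nest and dowel it

TASK

Slide the steel hub along the fixture plate, without lifting or tipping it, until it rests against both locating posts. With the hub seated there, take the steel dowel from its wooden stand, feel out the off-centre blind bore in the hub's bush, and press the dowel straight in, past the spring ball, until it is fully home on the bottom; then let go, leaving the hub still against the posts. Do not disturb the carton, the tape measure or the stubby screwdriver.

Things in the scene. Friction and masses are not known exactly. Their poses are not given: they have to be found in the camera images.
- nest: The fixture: a fixed aluminium plate 230 x 150 x 12 mm (x, y, z) on the bench; origin at the centre of its underside, x along its length toward the posts, z up. Two fixed round steel posts, 16 mm in diameter, stand 30 mm above the plate at x = 82 mm, y = +33.5 and -33.5 mm. The hub stands on the plate on the posts' -x side, which is open.
- nest_seat (a point): The point on the plate's top face (x = 45 mm, y = 0, z = 12 mm in the plate's frame) where the hub's centre lies when the hub touches both posts; axes as the plate's.
- hub: Loose round steel hub, 38 mm high: a foot flange 84 mm in diameter and 10 mm high, a body 72 mm in diameter, and a brass bush of 60 mm diameter standing 4 mm proud on top (flat top face 42 mm above the hub's underside); about 0.85 kg in all; too wide to grasp, to be pushed. Origin at the centre of its underside, z up. The bush is stiff and need not be turned.
- hub_top (a point): Point on the hub's axis at the height of the bush's top face. The bush is eccentric: it and its plain unchamfered blind bore lie 4 mm off this point in a direction that differs every time and is not reported (the hub's axes do not tell it). Bore: 17.2 mm wide, 30 mm deep. In its wall, 12 mm down, a spring ball stands 1.6 mm proud; it stops a dropped dowel and yields to a push of 5 to 10 N.
- pin_stand: Fixed square wooden stand, 60 x 60 x 22 mm, for the dowel, which stands upright in its loose hole (18 mm wide, 15 mm deep). Origin at the centre of its underside.
- dowel: Loose plain steel dowel, 16 mm in diameter, 90 mm long, slightly chamfered foot, about 0.12 kg; origin at the centre of its foot, z up along its axis. In the stand it stands 75 mm above the stand's top. Home in the bore it stands 60 mm above the bush.
- dowel_tip (a point): Centre of the dowel's foot.
- carton: Bystander: small brown carton, 58 x 64 x 46 mm; origin at the centre of its underside.
- tape_measure: Bystander: tape measure, 64 x 96 x 34 mm; origin at the centre of its underside.
- stub_driver: Bystander: stubby screwdriver with orange handle, 25 x 79 x 30 mm, lying; origin at the centre of its underside.

How it is judged:
On the way:
1. the hub is slid against both posts, while the dowel is still away from it (horizontal distance between hub and nest_seat below 0.003 m and horizontal distance between dowel and hub above 0.06 m), for 0.2 s.
At the end, for the whole second after the job is handed in: The hub stands upright on the plate with its centre within 3 mm of the seat against both posts, and the dowel stands upright (within 0.08 rad) in the hub's bore with its foot within 2.5 mm of the bottom; both at rest (horizontal distance between hub and nest_seat below 0.003 m and angle between hub's own z axis and vertical below 0.05 rad and z of dowel_tip in the frame of hub below 0.0145 m and horizontal distance between dowel_tip and hub below 0.007 m and angle between dowel's own z axis and vertical below 0.08 rad and linear speed of each of dowel, hub below 0.02 m/s); the robot touches nothing.
It fails at once if the hub is lifted or tipped (z of hub in the frame of nest above 0.03 m or angle between hub's own z axis and vertical above 0.25 rad).
It fails at once if a bystander is disturbed by more than 30 mm (distance of any of carton, tape_measure, stub_driver from where it was at the start of the episode above 0.03 m).
It also fails if it takes over 72 s, if anything falls off the work surface, if the arm or the gripper's body presses on something with over 40 N, if the wrist force passes 120 N, or if a joint passes its speed limit or range.

ROBOT

A 6-joint arm with a two-finger parallel gripper is mounted at the origin on a cart in front of the work surface, level with it; the furniture and walls round the work are solid. World frame = base frame: x ahead of the robot, y to its left, z up, the work surface at z = 0. Lengths are in m, angles in rad, forces in N, time in s.
With the tool pointing down it reaches from about 0.275 to 0.75 m from the base axis. Payload 10.2 kg.
Tool frame: the origin (TCP) lies at the very end of the fingers, on their centre line; the grasp point (between the pads) lies 19 mm behind it; y points along the fingers, x is the direction in which the jaws open and shut, and the axes are right-handed (so a half turn about y gives the same grasp; the last joint's range is limited). The gripper opens to 85 mm and grips with 20 to 120 N. Pads are 22 mm wide; open, the fingers measure 114 mm over their backs; the gripper's body (76 mm by 85 mm) begins 54 mm behind the grasp point. The pads swing forward as they close: fully open they stand 13 mm farther back than shut.
Start: joints at [-1.455, 0.313, 1.498, -0, 1.331, -0.223], TCP at [0.174, -0.495, 0.231] pointing down, gripper open.
Joint ranges: [-2.94, 2.94], [-0.97, 2.17], [0.19, 2.56], [-1.23, 4.37], [0.02, 3.11], [-2.88, 2.88]. Speed limits (rad/s): [2.39, 2.39, 3.01, 3.14, 3.14, 3.14].

INTERFACE

Orientations are given as [roll, pitch, yaw] about the fixed x, y, z axes, in that order (R = Rz(yaw) Ry(pitch) Rx(roll)).
In Python, from plant import bot gives the robot as it stands.
- The arm moves only by the tool move_arm, never from a script. Its argument "rows" is a list of rows, each a list of 5 numbers: the shift along the tool's x, y, z in cm, then the turn about the tool's y in rad, then the closure in counts, from 0 (fully open) to 255 (shut). A call has 1 to 5 rows; each row shifts and turns the commanded pose from where the row before left it, along the tool's axes as they then stand; what a row does not reach is not made up. A row lasts 1/10 s, in which the tool goes at most 50 mm and 8.59 degrees, less where a joint would pass 70% of its speed; a pose out of reach is approached as far as the arm can. A call is refused whole if a number of a shift passes 5 or a number of a turn 0.15, either way. A call with a gripper value outside its range is refused whole. The fingers move at their own pace and stop on an object; the grip force is fixed at half the most. Time passes only in rows, so rows that do not move let the fingers close. It gives the time, the measured TCP pose, the force and the opening at its end, in the units of the state.
- bot.state(): the state, without advancing time (a new reading comes with each control period).
- bot.get_image(name): name is "scene" or "top" or "wrist"; returns the picture (420x560x3 uint8, blue, green, red); there is no depth.
- bot.calibration(name): a dict with "intrinsics" (3x3 intrinsics, pixels), "rvec" (rotation vector, rad) and "tvec" (3), from world to camera coordinates, as OpenCV has them. Camera axes: x right, y down, z forward; pixel columns grow to the right and rows downward; lengths in m; the calibration is good to about 2 mm. A picture is of the moment at which its call begins: read the wrist's pose just before it. calibration takes no time and is no camera call; for the wrist camera it gives the pose at the moment of the call.
- bot.close_job(): hands the job in, once; it reports no verdict.
The state is a dict: "time_s": time; "qpos": joint angles; "dq": joint speeds; "tau": joint torques, N m; "position": TCP position; "orientation": TCP orientation; "force": force on the tool from outside, world axes, zero at the start; "torque": the same for the moment, N m; "gripper_width": finger opening in m.
Only numpy, scipy, OpenCV 4.12 (cv2) and the standard library are available. Lean on these libraries where they do the work, as an engineer would, in place of code of your own. Each camera call takes 0.05 s, during which the arm holds its last target.

## Working session

There is one attempt and no reset: what is moved stays moved. The work goes in short steps, Python scripts to look and compute and a tool call to move; the robot and the scene stay as the last step left them, time stands still between calls to the robot, and variables do not carry over. Pictures are saved under pics/ and viewed, and the job is handed in when it is done.

Besides the shell and the picture viewer there is one more tool, called by a JSON object that holds its "name" and its "arguments", one argument or row to a line. move_arm: Moves the arm, as the interface text tells. Its arguments: {"type":"object","properties":{"rows":{"type":"array","items":{"type":"array","items":{"type":"number"}}}},"required":["rows"]}

```bash
ls; mkdir -p pics; python3 - <<'E'
from plant import bot
import cv2
s=bot.state()
for k,v in s.items(): print(k,v)
for n in ["scene","top","wrist"]:
    c=bot.calibration(n); print(n,c)
    cv2.imwrite(f"pics/{n}0.png",bot.get_image(n))
E
```

```text
pics
time_s 0.0
qpos [-1.45539651e+00  3.13469577e-01  1.49843311e+00  7.52711109e-06
  1.33098221e+00 -2.23390994e-01]
dq [-2.03028912e-04 -4.74372004e-04 -9.10143105e-04 -4.87700655e-04
  5.21716733e-05  7.81838131e-04]
tau [ 3.48466738e-04 -4.12266469e+01 -2.59748268e+01 -1.07827639e-04
  4.09423184e-03 -2.88862668e-05]
position [ 0.17444737 -0.49490465  0.23072655]
orientation [-1.57050292e+00  1.25851572e-03 -1.23200713e+00]
force [ 1.02487117 -0.19970286  0.05558116]
torque [-0.02379163 -0.01112198 -0.02269518]
gripper_width 0.08567087708454606
scene {'intrinsics': array([[419.47262179,   0.        , 277.14113768],
       [  0.        , 419.47262179, 207.37719541],
       [  0.        ,   0.        ,   1.        ]]), 'rvec': array([ 0.60030778, -2.47216866,  1.39129352]), 'tvec': array([0.47556711, 0.21333254, 0.89607087])}
top {'intrinsics': array([[535.94884256,   0.        , 278.27477427],
       [  0.        , 535.94884256, 213.57186747],
       [  0.        ,   0.        ,   1.        ]]), 'rvec': array([ 2.21220943, -2.15223235,  0.07097881]), 'tvec': array([-0.05342421,  0.54332358,  1.3088277 ])}
wrist {'intrinsics': array([[338.0097586 ,   0.        , 281.45245043],
       [  0.        , 338.0097586 , 213.00613701],
       [  0.        ,   0.        ,   1.        ]]), 'rvec': array([-2.3540595 ,  1.66640243,  0.25480952]), 'tvec': array([-0.52353122, -0.03912836,  0.38047726])}
```

View pics/scene0.png

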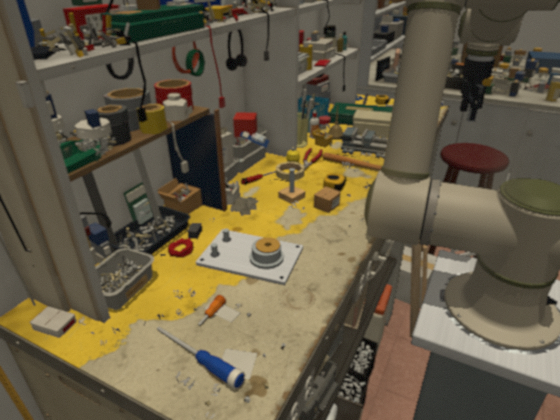

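View pics/top0.png

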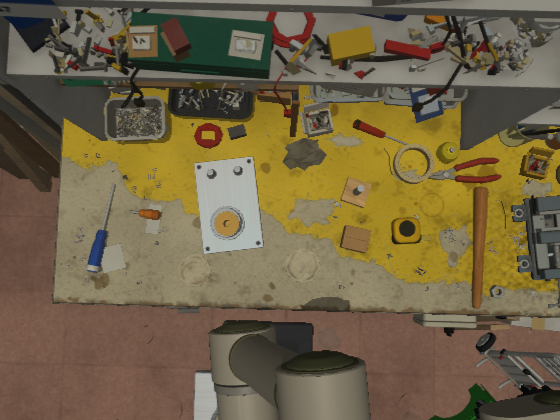

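View pics/wrist0.png

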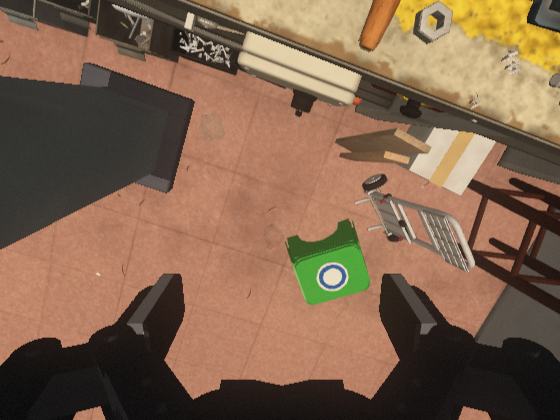

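The top view shows the plate around (228,205), the posts at about (211,174) and (238,171), and the hub at (227,223). The stand with the dowel is at (355,190), the carton at (355,238), the tape measure at (405,230) and the orange driver at (150,213). Next I'll zoom in for exact pixels.

```bash
cat > h.py <<'E'
import numpy as np, cv2
from plant import bot
def cal(n):
    c=bot.calibration(n); return c["intrinsics"],cv2.Rodrigues(np.array(c["rvec"]))[0],np.array(c["tvec"])
def ray(n,uv,z,c=None):
    K,R,t=c or cal(n); o=-R.T@t; d=R.T@np.linalg.inv(K)@np.array([uv[0],uv[1],1.]); return o+d*(z-o[2])/d[2]
def proj(n,p,c=None):
    K,R,t=c or cal(n); q=K@(R@np.array(p)+t); return q[:2]/q[2]
E
python3 - <<'E'
import cv2,numpy as np
im=cv2.imread("pics/top0.png")
a=im[150:260,180:280]; b=im[165:260,320:430]
cv2.imwrite("pics/topA.png",cv2.resize(a,None,fx=5,fy=5,interpolation=cv2.INTER_CUBIC))
cv2.imwrite("pics/topB.png",cv2.resize(b,None,fx=5,fy=5,interpolation=cv2.INTER_CUBIC))
s=cv2.imread("pics/scene0.png")[140:290,190:350]
cv2.imwrite("pics/scA.png",cv2.resize(s,None,fx=4,fy=4,interpolation=cv2.INTER_CUBIC))
E
```

```text
(no output)
```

View pics/topA.png

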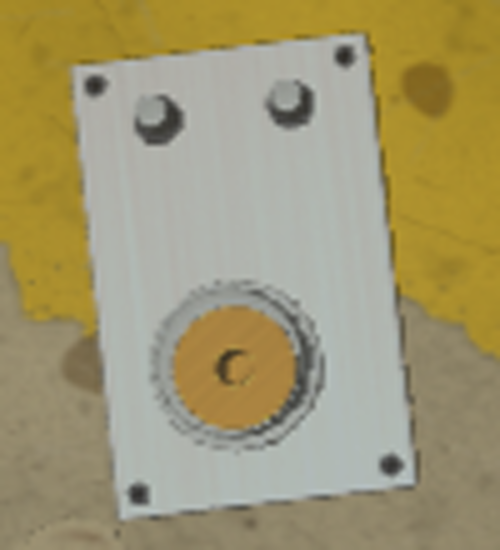

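View pics/topB.png

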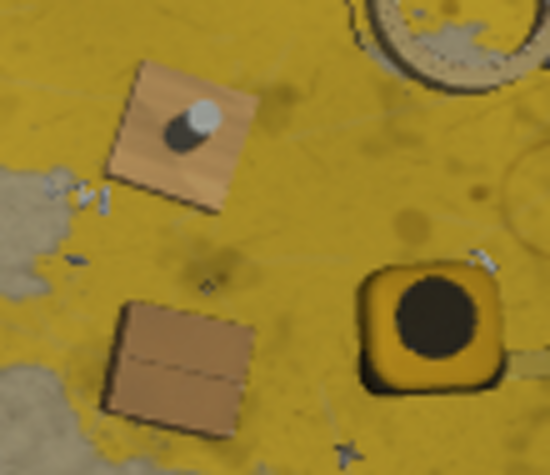

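View pics/scA.png

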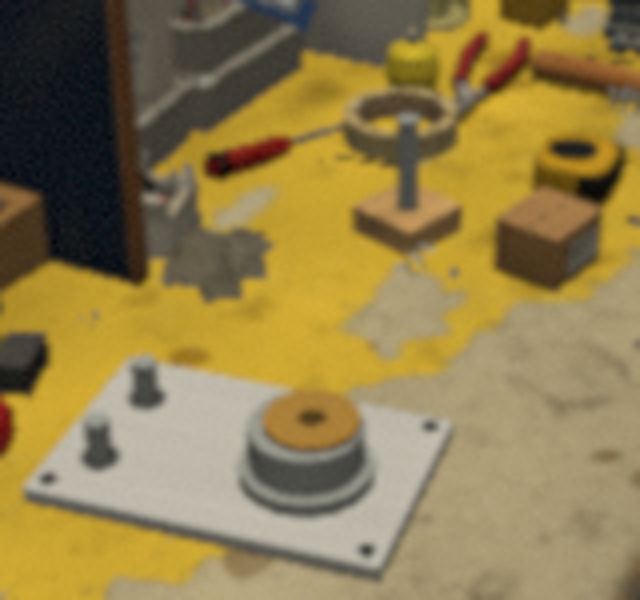

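The enlarged top view shows the plate corners at (73,66), (368,33), (414,484) and (121,520). The post tops are at (153,112) and (287,95), with the bush centred near (236,367). The stand corners are at (142,60), (258,98), (216,214) and (105,176), and the dowel top is at (205,117).

```bash
python3 - <<'E'
from h import *
c=cal("top"); print("cam",-c[1].T@c[2])
A=lambda u,v:((u-2)/5+180,(v-2)/5+150); B=lambda u,v:((u-2)/5+320,(v-2)/5+165)
P=[ray("top",A(*p),.012,c)[:2] for p in [(73,66),(368,33),(414,484),(121,520)]]
for i in range(4): print(P[i], np.linalg.norm(P[i]-P[(i+1)%4]))
pc=np.mean(P,0); ax=(P[0]+P[1]-P[2]-P[3]); yaw=np.arctan2(ax[1],ax[0]); print("plate",pc,yaw)
R=np.array([[np.cos(yaw),-np.sin(yaw)],[np.sin(yaw),np.cos(yaw)]])
print("seat",pc+R@[.045,0],"posts",pc+R@[.082,.0335],pc+R@[.082,-.0335])
for p in [(153,112),(287,95)]: print("post meas",ray("top",A(*p),.042,c))
im=cv2.imread("pics/top0.png");hsv=cv2.cvtColor(im,cv2.COLOR_BGR2HSV)
m=np.zeros(im.shape[:2],np.uint8); m[205:240,208:245]=cv2.inRange(hsv,(8,110,60),(28,255,255))[205:240,208:245]
cn=max(cv2.findContours(m,0,2)[0],key=cv2.contourArea); (u,v),r=cv2.minEnclosingCircle(cv2.convexHull(cn)); e=cv2.fitEllipse(cn);print("bush px",u,v,r,e)
print("bush",ray("top",e[0],.054,c), "bore", [ray("top",A(236,367),.054,c)])
print("flange", ray("top",A(237,365),.022,c))
S=[ray("top",B(*p),.022,c)[:2] for p in [(142,60),(258,98),(216,214),(105,176)]]
for i in range(4): print(S[i], np.linalg.norm(S[i]-S[(i+1)%4]))
print("stand",np.mean(S,0)); print("dowel top",ray("top",B(205,117),.097,c))
cs=cal("scene")
f=lambda u,v:((u-1.5)/4+190,(v-1.5)/4+140)
print("scene: dowel top",ray("scene",f(408,120),.097,cs),"bush",ray("scene",f(311,419),.054,cs))
print("scene plate",[ray("scene",f(*p),.012,cs)[:2] for p in [(25,492),(130,360),(452,428),(380,575)]])
print("carton",[ray("top",B(*p),.046,c)[:2] for p in [(126,302),(254,327),(232,438),(106,410)]])
E
```

```text
cam [ 0.45056158 -0.04763748  1.34380414]
[0.66705067 0.17607165] 0.14900665933066093
[0.68774398 0.02850888] 0.22730377801890922
[ 0.46240513 -0.00131412] 0.1463894477115075
[0.44057874 0.14343904] 0.22881089234377688
plate [0.56444463 0.08667636] 0.13736346741375266
seat [0.60902075 0.0928383 ] posts [0.64108501 0.13108922] [0.65025945 0.06472033]
post meas [0.64048995 0.13092936 0.042     ]
post meas [0.65065341 0.06553974 0.042     ]
bush px 226.3292694091797 223.0853729248047 12.200399398803711 ((226.32540893554688, 223.09397888183594), (23.39769172668457, 23.65477752685547), 164.91268920898438)
bush [0.51568956 0.08584338 0.054     ] bore [array([0.51594764, 0.08470692, 0.054     ])]
flange [0.51857241 0.08753028 0.022     ]
[ 0.64111582 -0.20902291] 0.060402099906190776
[ 0.62367898 -0.26685345] 0.061582912211096
[ 0.56538556 -0.24699566] 0.057878849784817346
[ 0.5827658  -0.19178797] 0.06084216127928302
stand [ 0.60323654 -0.228665  ]
dowel top [ 0.60424393 -0.22979538  0.097     ]
scene: dowel top [ 0.60302096 -0.22280918  0.097     ] bush [0.51533635 0.09018287 0.054     ]
scene plate [array([0.66231714, 0.18398376]), array([0.68549682, 0.0365247 ]), array([0.45903894, 0.00805812]), array([0.43733366, 0.15314843])]
carton [array([ 0.51933826, -0.20052568]), array([ 0.50892342, -0.26265353]), array([ 0.4550404, -0.252877 ]), array([ 0.46684988, -0.19185728])]
```

```bash
cat >> h.py <<'E'
from scipy.spatial.transform import Rotation as Ro
def TR():
    s=bot.state(); return np.array(s["position"]),Ro.from_euler("xyz",s["orientation"]).as_matrix(),s
def to(target,yaw=None):
    p,R,s=TR(); o=s["orientation"]; d=np.array(target)-p
    print("t",s["time_s"],"pos",p.round(4),"rpy",np.round(o,4),"F",np.round(s["force"],1),"w",round(s["gripper_width"],4))
    print("tool shift cm (current axes)",(R.T@d*100).round(2))
    if yaw is not None:
        R2=Ro.from_euler("xyz",[-np.pi/2,0,yaw]).as_matrix(); print("turn",round(o[2]-yaw,4),"then shift cm",(R2.T@d*100).round(2))
E
python3 - <<'E'
from h import *
p,R,s=TR(); K,Rc,t=cal("wrist"); c=-Rc.T@t
print("cam in tool",R.T@(c-p),"view dir tool",R.T@Rc.T[:,2], "cam x in tool",R.T@Rc.T[:,0])
to([.39,.07,.23],-1.434)
E
```

```text
cam in tool [-0.00115149 -0.14367546  0.07596127] view dir tool [ 3.81550124e-04  9.54523832e-01 -2.98134381e-01] cam x in tool [ 9.99999913e-01 -4.14962895e-04 -4.87762640e-05]
t 0.15 pos [ 0.1744 -0.495   0.2309] rpy [-1.5706e+00  9.0000e-04 -1.2321e+00] F [-0.4  0.3 -0.2] w 0.0855
tool shift cm (current axes) [-46.12   0.14  39.11]
turn 0.2019 then shift cm [-53.03   0.09  29.06]
```

{"name": "move_arm", "arguments": {
  "rows": [
    [-3.8, 0, 2.1, 0.1, 0],
    [-3.8, 0, 2.1, 0.1, 0],
    [-3.8, 0, 2.1, 0, 0],
    [-3.8, 0, 2.1, 0, 0],
    [-3.8, 0, 2.1, 0, 0]
  ]
}}

```text
time_s: 0.65
position: [0.2399, -0.2871, 0.2311]
orientation: [-1.571, 0.0, -1.433]
force: [0.7, -0.1, -0.7]
gripper_width: 0.0855
```

{"name": "move_arm", "arguments": {
  "rows": [
    [-3.8, 0, 2.1, 0, 60],
    [-3.8, 0, 2.1, 0, 130],
    [-3.8, 0, 2.1, 0, 130],
    [-3.8, 0, 2.1, 0, 130],
    [-3.8, 0, 2.1, 0, 130]
  ]
}}

```text
time_s: 1.15
position: [0.3175, -0.0844, 0.2314]
orientation: [-1.57, -0.0, -1.433]
force: [0.8, -1.3, -0.6]
gripper_width: 0.042
```

```bash
python3 - <<'E'
from h import *
to([.39,.07,.23],-1.434)
E
```

```text
t 1.15 pos [ 0.3175 -0.0844  0.2314] rpy [-1.5703e+00 -4.0000e-04 -1.4325e+00] F [ 0.8 -1.3 -0.6] w 0.042
tool shift cm (current axes) [-14.29   0.14   9.31]
turn 0.0015 then shift cm [-14.31   0.14   9.28]
```

{"name": "move_arm", "arguments": {
  "rows": [
    [-3.7, 0, 2.3, 0, 130],
    [-3.7, 0, 2.3, 0, 130],
    [-3.7, 0, 2.3, 0, 130],
    [-3, 0, 2, 0, 130],
    [0, 0, 0, 0, 130]
  ]
}}

```text
time_s: 1.65
position: [0.3866, 0.0688, 0.231]
orientation: [-1.571, 0.001, -1.427]
force: [-0.8, 0.0, 0.3]
gripper_width: 0.0419
```

```bash
python3 - <<'E'
from h import *
to([.46,.08,.15],-1.434)
c=cal("wrist"); im=bot.get_image("wrist"); cv2.imwrite("pics/w1.png",im)
for p in [[.5644,.0867,.012],[.609,.0928,.012],[.641,.131,.042],[.650,.065,.042],[.518,.087,.022]]: print(p,proj("wrist",p,c))
E
```

```text
t 1.65 pos [0.3866 0.0688 0.231 ] rpy [-1.571e+00  7.000e-04 -1.427e+00] F [-0.8  0.   0.3] w 0.0419
tool shift cm (current axes) [-0.05  8.1   7.42]
turn 0.007 then shift cm [-0.11  8.1   7.42]
[0.5644, 0.0867, 0.012] [290.91552544  -7.97118402]
[0.609, 0.0928, 0.012] [291.72430254 -65.86592741]
[0.641, 0.131, 0.042] [ 250.45858601 -142.19596447]
[0.65, 0.065, 0.042] [ 336.23414732 -141.34432825]
[0.518, 0.087, 0.022] [283.45079665  44.35013539]
```

View pics/w1.png

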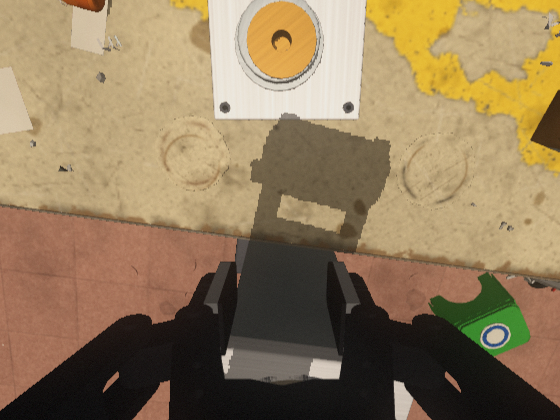

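The wrist view shows the bush centre at about (282,40), the flange circle centred near (280,43), and the near plate corners at (215,119) and (359,119).

```bash
python3 - <<'E'
from h import *
c=cal("wrist")
a=ray("wrist",(215,119),.012,c); b=ray("wrist",(359.5,119),.012,c); print(a,b,np.linalg.norm(a-b), np.arctan2((a-b)[1],(a-b)[0])-np.pi/2)
im=cv2.imread("pics/w1.png");hsv=cv2.cvtColor(im,cv2.COLOR_BGR2HSV)
m=np.zeros(im.shape[:2],np.uint8); m[0:85,230:330]=cv2.inRange(hsv,(8,120,60),(28,255,255))[0:85,230:330]
cn=max(cv2.findContours(m,0,1)[0],key=cv2.contourArea);e=cv2.fitEllipse(cv2.convexHull(cn));print(e)
print("bush",ray("wrist",e[0],.054,c))
l=ray("wrist",(235,42),.022,c);r=ray("wrist",(324.5,42),.022,c);print("flange lr",l,r,(l+r)/2,np.linalg.norm(l-r))
cv2.imwrite("pics/w1z.png",cv2.resize(im[0:130,200:380],None,fx=4,fy=4,interpolation=cv2.INTER_CUBIC))
E
```

```text
[0.43963292 0.14530938 0.012     ] [ 0.46085197 -0.00258384  0.012     ] 0.14940767408398364 0.14250298394526584
((281.1850280761719, 39.452423095703125), (69.28729248046875, 76.77942657470703), 179.8603515625)
bush [0.51568379 0.08704194 0.054     ]
flange lr [0.51280634 0.1306731  0.022     ] [0.52479994 0.04708525 0.022     ] [0.51880314 0.08887917 0.022     ] 0.0844439187538536
```

View pics/w1z.png

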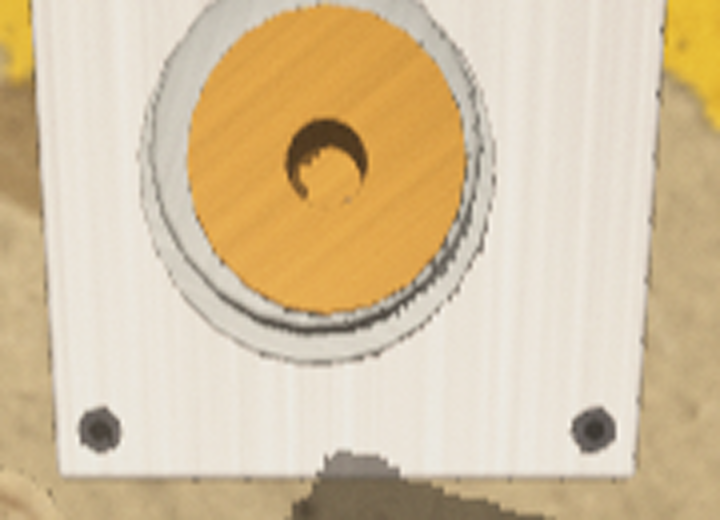

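The wrist view agrees with the top view to about 2 mm. Next I drop behind the hub.

{"name": "move_arm", "arguments": {
  "rows": [
    [0, 3, 3, 0, 130],
    [-0.1, 4, 3, 0, 130],
    [0, 4.5, 0.7, 0, 130],
    [0, 4.5, 0, 0, 130],
    [0, 2, 0, 0, 130]
  ]
}}

```text
time_s: 2.2
position: [0.4502, 0.0751, 0.0479]
orientation: [-1.576, 0.001, -1.433]
force: [0.2, -1.0, -0.1]
gripper_width: 0.0417
```

{"name": "move_arm", "arguments": {
  "rows": [
    [0, 1, 0, 0, 130],
    [0, 0.9, 0, 0, 130],
    [0, 0, 0, 0, 130]
  ]
}}

```text
time_s: 2.5
position: [0.4523, 0.0756, 0.0323]
orientation: [-1.571, -0.0, -1.433]
force: [0.4, -0.0, -0.1]
gripper_width: 0.0415
```

```bash
python3 - <<'E'
from h import *
to([.4774,.0831,.030],-1.431); to([.5684,.0876,.030])
im=bot.get_image("wrist"); cv2.imwrite("pics/w2.png",im)
E
```

```text
t 2.5 pos [0.4523 0.0756 0.0323] rpy [-1.5708 -0.     -1.4326] F [ 0.4 -0.  -0.1] w 0.0415
tool shift cm (current axes) [-0.39  0.23  2.59]
turn -0.0016 then shift cm [-0.39  0.23  2.59]
t 2.5 pos [0.4523 0.0756 0.0323] rpy [-1.5708 -0.     -1.4326] F [ 0.4 -0.  -0.1] w 0.0415
tool shift cm (current axes) [ 0.42  0.23 11.66]
```

View pics/w2.png

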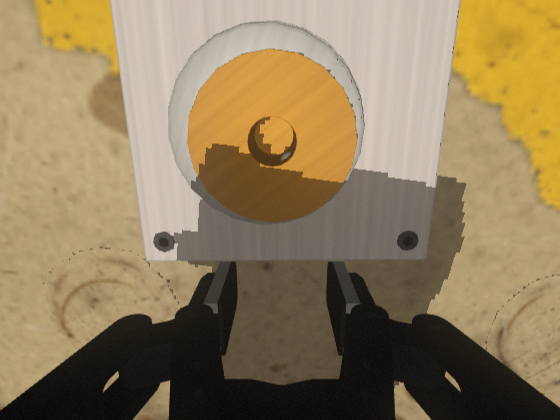

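The fingers are centred on u≈283 and the hub on u≈267, so the tool needs about 4 mm of -x shift before pushing.

{"name": "move_arm", "arguments": {
  "rows": [
    [-0.4, 0.2, 0.8, 0, 130],
    [0, 0, 1, 0, 130],
    [0, 0, 0.5, 0, 130],
    [0, 0, 0.5, 0, 130],
    [0, 0, 0.5, 0, 130]
  ]
}}

```text
time_s: 3.05
position: [0.4838, 0.0849, 0.0302]
orientation: [-1.573, 0.001, -1.432]
force: [-5.1, 1.6, 4.6]
gripper_width: 0.0421
```

{"name": "move_arm", "arguments": {
  "rows": [
    [0.1, 0, 0.8, 0, 130],
    [0.1, 0, 0.8, 0, 130],
    [0.1, 0, 0.8, 0, 130],
    [0.1, 0, 0.8, 0, 130],
    [0, 0, 0.8, 0, 130]
  ]
}}

```text
time_s: 3.55
position: [0.524, 0.0862, 0.0301]
orientation: [-1.574, 0.0, -1.432]
force: [-4.4, -0.5, 1.7]
gripper_width: 0.0422
```

```bash
python3 - <<'E'
from h import *
to([.5684,.0876,.030])
im=bot.get_image("wrist"); cv2.imwrite("pics/w3.png",im)
E
```

```text
t 3.55 pos [0.524  0.0862 0.0301] rpy [-1.5736e+00  3.0000e-04 -1.4319e+00] F [-4.4 -0.5  1.7] w 0.0422
tool shift cm (current axes) [ 0.47 -0.    4.42]
```

View pics/w3.png

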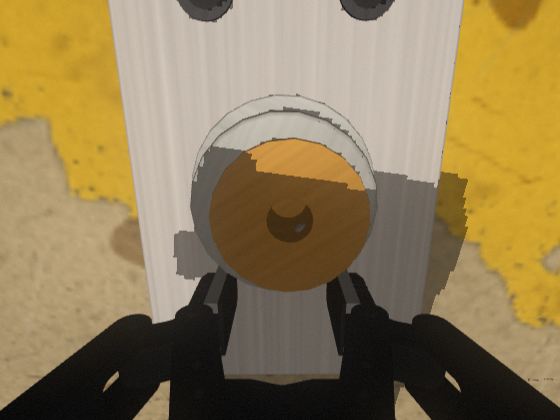

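The hub sits centred in the finger cradle and the posts are visible ahead at (206,5) and (365,5). I'll keep pushing.

{"name": "move_arm", "arguments": {
  "rows": [
    [0.1, 0, 0.8, 0, 130],
    [0.1, 0, 0.8, 0, 130],
    [0, 0, 0.8, 0, 130],
    [0, 0, 0.6, 0, 130],
    [0, 0, 0.4, 0, 130]
  ]
}}

```text
time_s: 4.1
position: [0.5588, 0.089, 0.0301]
orientation: [-1.571, 0.0, -1.432]
force: [-3.9, -1.0, 0.4]
gripper_width: 0.0418
```

{"name": "move_arm", "arguments": {
  "rows": [
    [0, 0, 0.3, 0, 130],
    [0, 0, 0.2, 0, 130],
    [0, 0, 0, 0, 130]
  ]
}}

```text
time_s: 4.4
position: [0.5637, 0.0896, 0.0302]
orientation: [-1.57, 0.0, -1.432]
force: [-1.5, 0.1, -1.4]
gripper_width: 0.0421
```

```bash
python3 - <<'E'
from h import *
to([.5684,.0876,.030])
im=bot.get_image("wrist"); cv2.imwrite("pics/w4.png",im)
E
```

```text
t 4.4 pos [0.5637 0.0896 0.0302] rpy [-1.5703  0.     -1.432 ] F [-1.5  0.1 -1.4] w 0.0421
tool shift cm (current axes) [0.27 0.02 0.44]
```

View pics/w4.png

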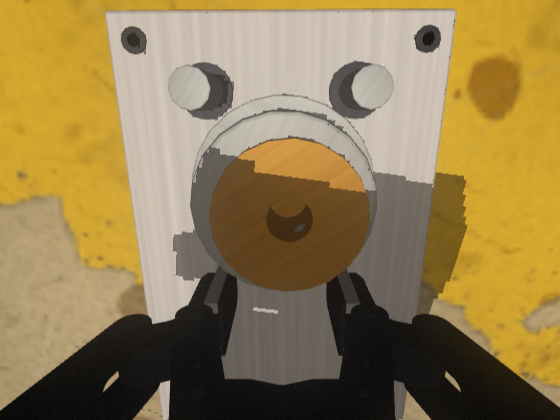

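The hub is close to both posts and looks laterally centred: hub at u≈284, post midpoint about 281. I'll creep forward until the force rises.

{"name": "move_arm", "arguments": {
  "rows": [
    [0, 0, 0.2, 0, 130],
    [0, 0, 0.15, 0, 130],
    [0, 0, 0.1, 0, 130]
  ]
}}

```text
time_s: 4.75
position: [0.5679, 0.0902, 0.0303]
orientation: [-1.571, 0.0, -1.432]
force: [-4.2, -1.4, 0.9]
gripper_width: 0.0417
```

{"name": "move_arm", "arguments": {
  "rows": [
    [0, 0, 0.1, 0, 130],
    [0, 0, 0.1, 0, 130]
  ]
}}

```text
time_s: 4.95
position: [0.5696, 0.0905, 0.0302]
orientation: [-1.572, 0.0, -1.432]
force: [-7.7, -0.4, 1.3]
gripper_width: 0.0416
```

{"name": "move_arm", "arguments": {
  "rows": [
    [0, 0, 0.1, 0, 130],
    [0, 0, 0.1, 0, 130]
  ]
}}

```text
time_s: 5.15
position: [0.57, 0.0908, 0.0301]
orientation: [-1.576, 0.001, -1.432]
force: [-16.7, -2.4, 9.2]
gripper_width: 0.0418
```

```bash
python3 - <<'E'
from h import *
to([.5684,.0876,.030])
im=bot.get_image("wrist"); cv2.imwrite("pics/w5.png",im)
E
```

```text
t 5.15 pos [0.57   0.0908 0.0301] rpy [-1.5762e+00  6.0000e-04 -1.4319e+00] F [-16.7  -2.4   9.2] w 0.0418
tool shift cm (current axes) [ 0.29  0.01 -0.2 ]
```

View pics/w5.png

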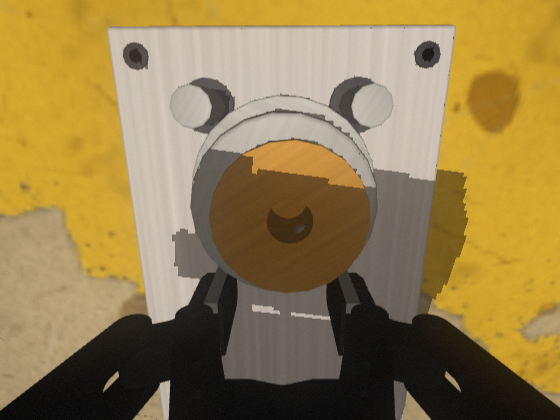

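The reaction (-16.7, -2.4) N lies exactly along the push axis with no sideways part, so both posts are touching. I'll back off, rise and look at the bore.

{"name": "move_arm", "arguments": {
  "rows": [
    [0, 0, -0.6, 0, 130],
    [0, 0, -1, 0, 130],
    [0, -2, -2, 0, 130],
    [0, -4, 0, 0, 130],
    [0, -4.5, 0, 0, 130]
  ]
}}

```text
time_s: 5.7
position: [0.536, 0.0858, 0.1364]
orientation: [-1.57, 0.0, -1.432]
force: [0.6, 0.7, 0.7]
gripper_width: 0.0418
```

{"name": "move_arm", "arguments": {
  "rows": [
    [0, -4, 0, 0, 60],
    [0, 0, 0, 0, 0],
    [0, 0, 0, 0, 0]
  ]
}}

```text
time_s: 6.0
position: [0.5369, 0.0858, 0.1761]
orientation: [-1.567, -0.001, -1.432]
force: [1.2, -0.3, 0.1]
gripper_width: 0.0826
```

```bash
python3 - <<'E'
from h import *
to([.5684,.0876,.030])
c=cal("wrist"); im=bot.get_image("wrist"); cv2.imwrite("pics/w6.png",im); np.save("c6.npy",np.array([c[0],c[1],np.diag(c[2])]))
hsv=cv2.cvtColor(im,cv2.COLOR_BGR2HSV)
cv2.imwrite("pics/w6z.png",cv2.resize(im[60:260,160:400],None,fx=3,fy=3,interpolation=cv2.INTER_CUBIC))
t=bot.get_image("top"); cv2.imwrite("pics/top6.png",t); cv2.imwrite("pics/top6z.png",cv2.resize(t[150:260,180:280],None,fx=5,fy=5,interpolation=cv2.INTER_CUBIC))
E
```

```text
t 6.0 pos [0.5369 0.0858 0.1761] rpy [-1.5675e+00 -5.0000e-04 -1.4320e+00] F [ 1.2 -0.3  0.1] w 0.0826
tool shift cm (current axes) [ 0.25 14.62  3.1 ]
```

View pics/w6.png

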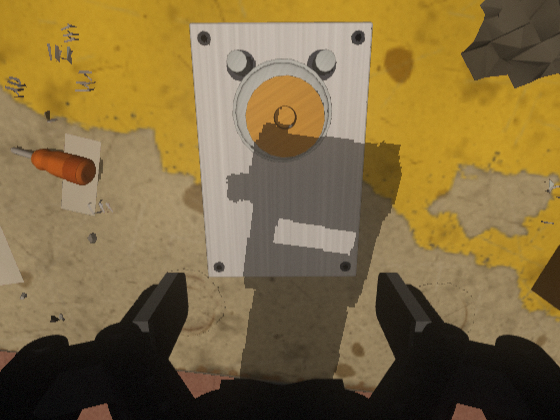

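View pics/top6z.png

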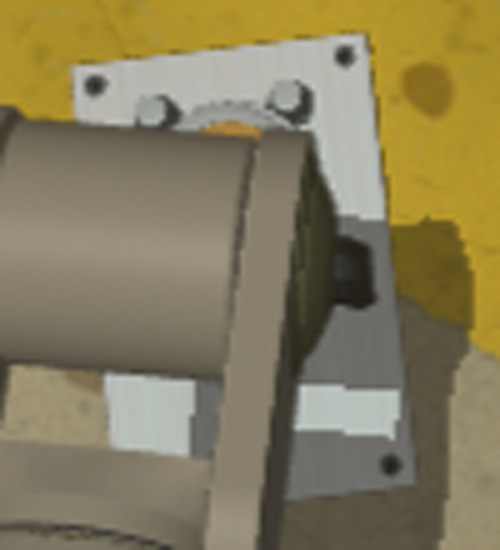

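The wrist view shows the hub seated, with the flange touching both posts at (239,64) and (322,63). The bore is at about (285,117).

View pics/w6z.png

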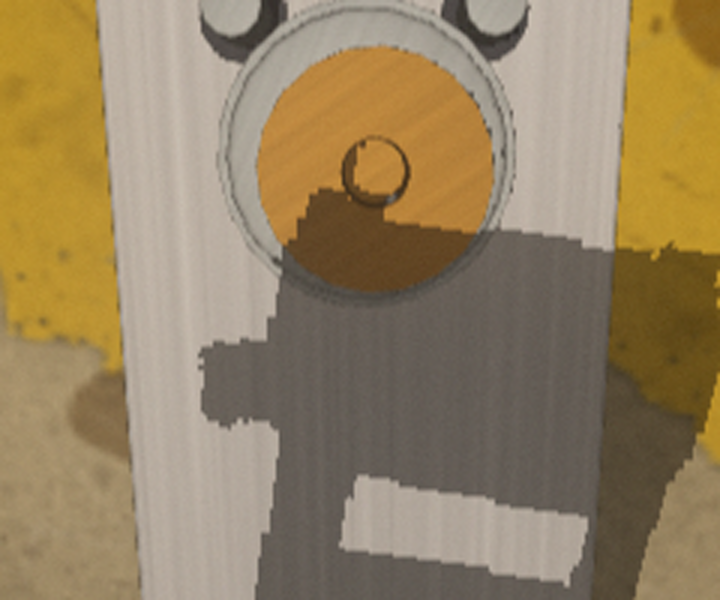

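```bash
python3 - <<'E'
from h import *
c=cal("wrist"); im=cv2.imread("pics/w6.png")
big=cv2.resize(im[10:180,200:370],None,fx=4,fy=4,interpolation=cv2.INTER_CUBIC)
cv2.imwrite("pics/w6y.png",big[:600])
E
```

```text
(no output)
```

View pics/w6y.png

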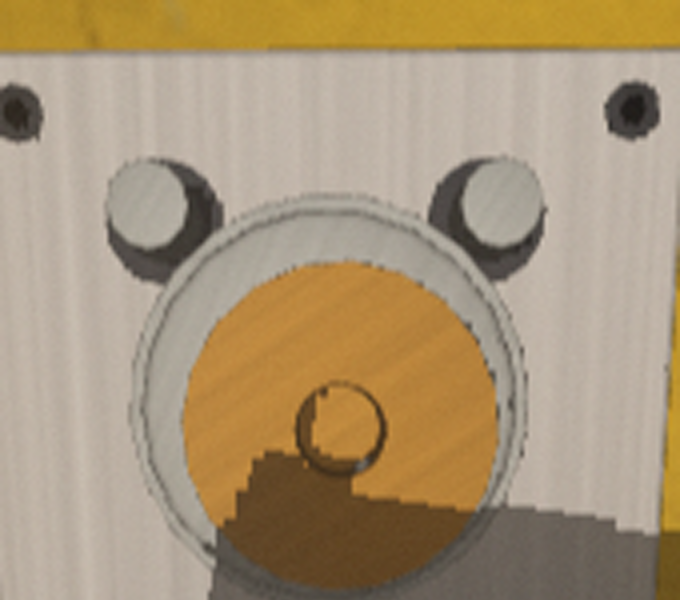

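```bash
python3 - <<'E'
from h import *
c=cal("wrist")
f=lambda u,v:((u-1.5)/4+200,(v-1.5)/4+10)
b=ray("wrist",f(341.5,428.5),.054,c); print("bore",b, "diam",np.linalg.norm(ray("wrist",f(296,428.5),.054,c)-ray("wrist",f(387,428.5),.054,c)))
print("bush",ray("wrist",f(340.5,426.5),.054,c))
L=ray("wrist",f(147,205),.042,c);Rr=ray("wrist",f(503,202),.042,c);print("posts",L,Rr,np.linalg.norm(L-Rr))
d=(L-Rr)[:2];n=np.array([d[1],-d[0]])/np.linalg.norm(d);seat=((L+Rr)/2)[:2]-.037*n;print("yaw",np.arctan2(n[1],n[0]),"seat",seat,"ecc",b[:2]-seat,np.linalg.norm(b[:2]-seat))
fl=[ray("wrist",f(*p),.022,c) for p in [(130,400),(527,400)]];print("flange mid",sum(fl)/2,np.linalg.norm(fl[0]-fl[1]))
body=[ray("wrist",f(*p),.050,c) for p in [(140,405),(515,405)]];print("body mid",sum(body)/2,np.linalg.norm(body[0]-body[1]))
bt=[ray("wrist",f(*p),.022,c) for p in [(330,195)]];print("flange far edge",bt)
to([.60,-.226,.2],-1.571+.14)
E
```

```text
bore [0.6044722  0.09366014 0.054     ] diam 0.01709005477362908
bush [0.60480385 0.0938971  0.054     ]
posts [0.6390385  0.13529611 0.042     ] [0.64876701 0.06930253 0.042     ] 0.06670679735308781
yaw 0.14636192842855836 seat [0.60729835 0.09690325] ecc [-0.00282615 -0.0032431 ] 0.004301726982034765
flange mid [0.60899179 0.09672964 0.022     ] 0.08309385362276743
body mid [0.60825296 0.0968419  0.05      ] 0.07113774628052098
flange far edge [array([0.64798187, 0.10187616, 0.022     ])]
t 6.1 pos [0.536  0.0858 0.1743] rpy [-1.5717e+00  2.0000e-04 -1.4321e+00] F [-0.4 -0.3 -0.5] w 0.0855
tool shift cm (current axes) [31.76 -2.58  2.03]
turn -0.0011 then shift cm [31.77 -2.57  2.  ]
```

The pose settled slightly after the picture was taken, so I'll redo this with the calibration saved at that moment.

```bash
python3 - <<'E'
from h import *
a=np.load("c6.npy"); c=(a[0],a[1],np.diag(a[2]))
f=lambda u,v:((u-1.5)/4+200,(v-1.5)/4+10)
b=ray("wrist",f(341.5,428.5),.054,c); print("bore",b)
L=ray("wrist",f(147,205),.042,c);Rr=ray("wrist",f(503,202),.042,c);print("posts",L,Rr,np.linalg.norm(L-Rr))
d=(L-Rr)[:2];n=np.array([d[1],-d[0]])/np.linalg.norm(d);seat=((L+Rr)/2)[:2]-.037*n;print("yaw",np.arctan2(n[1],n[0]),"seat",seat,"ecc",b[:2]-seat,np.linalg.norm(b[:2]-seat))
for z,l,r,v in [(.022,130,527,400),(.05,140,515,405)]: print((ray("wrist",f(l,v),z,c)+ray("wrist",f(r,v),z,c))/2)
E
```

```text
bore [0.60584733 0.09359391 0.054     ]
posts [0.64074147 0.13556354 0.042     ] [0.65055861 0.06903316 0.042     ] 0.06725078739480653
yaw 0.14650154612152907 seat [0.60904639 0.09689716] ecc [-0.00319905 -0.00330325] 0.004598411893919723
[0.61054288 0.09667722 0.022     ]
[0.60967576 0.09679638 0.05      ]
```

{"name": "move_arm", "arguments": {
  "rows": [
    [4.5, -1, -0.5, 0, 0],
    [4.5, -1, -0.5, 0, 0],
    [4.5, 0, -0.5, 0, 0],
    [4.5, 0, -0.5, 0, 0],
    [4.5, 0, 0, 0, 0]
  ]
}}

```text
time_s: 6.6
position: [0.5469, -0.1416, 0.1941]
orientation: [-1.572, 0.001, -1.432]
force: [1.5, 0.5, 0.3]
gripper_width: 0.0853
```

{"name": "move_arm", "arguments": {
  "rows": [
    [4.5, 0, -0.5, 0, 0],
    [3.5, 0, -0.5, 0, 0],
    [1, 0, 0, 0, 0],
    [0, 0, 0, 0, 0],
    [0, 0, 0, 0, 0]
  ]
}}

```text
time_s: 7.1
position: [0.55, -0.2292, 0.1946]
orientation: [-1.572, 0.001, -1.431]
force: [-0.5, -0.2, -0.9]
gripper_width: 0.0851
```

```bash
python3 - <<'E'
from h import *
to([.604,-.228,.2],-1.43)
c=cal("wrist"); im=bot.get_image("wrist"); cv2.imwrite("pics/w7.png",im)
for p in [[.604,-.229,.097],[.604,-.229,.022]]: print(proj("wrist",p,c))
np.save("c7.npy",np.array([c[0],c[1],np.diag(c[2])]))
to([.604,-.228,.2],-1.43)
E
```

```text
t 7.1 pos [ 0.55   -0.2292  0.1946] rpy [-1.5716e+00  1.2000e-03 -1.4313e+00] F [-0.5 -0.2 -0.9] w 0.0851
tool shift cm (current axes) [ 0.63 -0.54  5.36]
turn -0.0013 then shift cm [ 0.64 -0.54  5.36]
[293.44076322 140.64646456]
[290.73323121 132.87483528]
t 7.15 pos [ 0.5502 -0.2289  0.1949] rpy [-1.5713e+00  8.0000e-04 -1.4306e+00] F [-0.4  1.2  0.3] w 0.0854
tool shift cm (current axes) [ 0.66 -0.51  5.34]
turn -0.0006 then shift cm [ 0.67 -0.51  5.34]
```

View pics/w7.png

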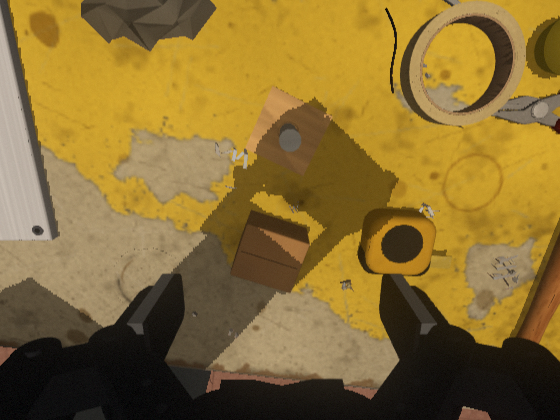

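The wrist view shows the dowel top at (290,137), about 1.5 mm from my top-view estimate. The carton is behind the approach, at (270,250).

```bash
python3 - <<'E'
from h import *
a=np.load("c7.npy"); c=(a[0],a[1],np.diag(a[2]))
p=ray("wrist",(290,137.5),.097,c);print(p); to([p[0],p[1],.054],-1.43)
E
```

```text
[ 0.6058011  -0.22629608  0.097     ]
t 7.15 pos [ 0.5502 -0.2289  0.1949] rpy [-1.5713e+00  8.0000e-04 -1.4306e+00] F [-0.4  1.2  0.3] w 0.0854
tool shift cm (current axes) [ 0.53 14.09  5.55]
turn -0.0006 then shift cm [ 0.53 14.09  5.55]
```

{"name": "move_arm", "arguments": {
  "rows": [
    [0.25, 0, 3, 0, 0],
    [0.25, 0, 2.5, 0, 0],
    [0, 3, 0, 0, 0],
    [0, 3, 0, 0, 0],
    [0, 0, 0, 0, 0]
  ]
}}

```text
time_s: 7.65
position: [0.6038, -0.2251, 0.1313]
orientation: [-1.577, 0.005, -1.43]
force: [-1.0, 0.7, 0.0]
gripper_width: 0.0854
```

```bash
python3 - <<'E'
from h import *
to([.6055,-.2268,.054],-1.43)
c=cal("wrist"); im=bot.get_image("wrist"); cv2.imwrite("pics/w8.png",im)
E
```

```text
t 7.65 pos [ 0.6038 -0.2251  0.1313] rpy [-1.5769  0.0051 -1.4302] F [-1.   0.7  0. ] w 0.0854
tool shift cm (current axes) [0.23 7.73 0.19]
turn -0.0002 then shift cm [0.19 7.73 0.14]
```

View pics/w8.png

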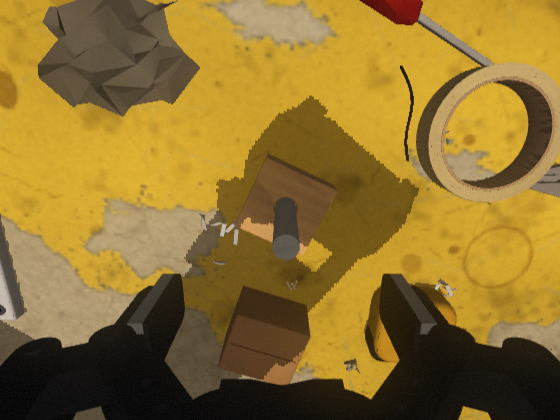

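```bash
python3 - <<'E'
from h import *
c=cal("wrist"); p=ray("wrist",(286,248),.097,c); print("dowel",p); to([p[0],p[1],.054],-1.43)
E
```

```text
dowel [ 0.60292921 -0.22788147  0.097     ]
t 7.7 pos [ 0.6048 -0.226   0.1343] rpy [-1.5734  0.0023 -1.4305] F [0.4 0.5 0.6] w 0.0849
tool shift cm (current axes) [ 0.17  8.03 -0.19]
turn -0.0005 then shift cm [ 0.16  8.03 -0.21]
```

{"name": "move_arm", "arguments": {
  "rows": [
    [0.1, 2.5, -0.1, 0, 0],
    [0, 2.5, 0, 0, 0],
    [0, 2, 0, 0, 0],
    [0, 1, 0, 0, 0],
    [0, 0, 0, 0, 0]
  ]
}}

```text
time_s: 8.2
position: [0.6046, -0.2285, 0.0557]
orientation: [-1.571, 0.0, -1.432]
force: [-0.5, 0.6, 0.4]
gripper_width: 0.0858
```

```bash
python3 - <<'E'
from h import *
to([.603,-.228,.054],-1.43)
c=cal("wrist"); im=bot.get_image("wrist"); cv2.imwrite("pics/w9.png",im)
E
```

```text
t 8.2 pos [ 0.6046 -0.2285  0.0557] rpy [-1.5708  0.     -1.4316] F [-0.5  0.6  0.4] w 0.0858
tool shift cm (current axes) [-0.07  0.17 -0.15]
turn -0.0016 then shift cm [-0.07  0.17 -0.15]
```

View pics/w9.png

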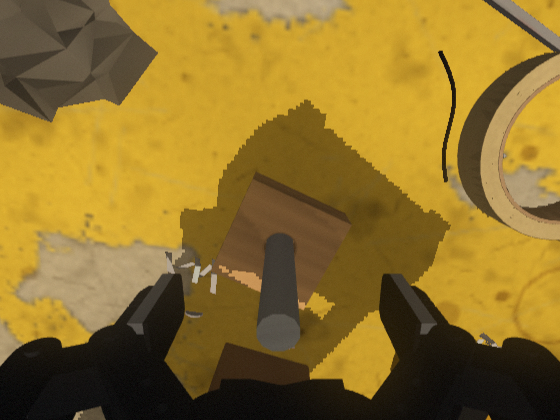

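```bash
python3 - <<'E'
from h import *
c=cal("wrist"); 
for uv,z in [((279,332),.097),((280,245),.022)]:
    p=ray("wrist",uv,z,c); print("dowel",p); to([p[0],p[1],.054],-1.43)
E
```

```text
dowel [ 0.60325223 -0.22711157  0.097     ]
t 8.25 pos [ 0.605  -0.2288  0.0567] rpy [-1.5696e+00 -9.0000e-04 -1.4317e+00] F [ 1.7 -0.1 -0. ] w 0.0853
tool shift cm (current axes) [-0.19  0.27 -0.15]
turn -0.0017 then shift cm [-0.19  0.27 -0.15]
dowel [ 0.60569571 -0.22691976  0.022     ]
t 8.25 pos [ 0.605  -0.2288  0.0567] rpy [-1.5696e+00 -9.0000e-04 -1.4317e+00] F [ 1.7 -0.1 -0. ] w 0.0853
tool shift cm (current axes) [-0.18  0.27  0.1 ]
turn -0.0017 then shift cm [-0.18  0.27  0.1 ]
```

Centred to within 2 mm, so I'll trim and close.

{"name": "move_arm", "arguments": {
  "rows": [
    [-0.2, 0.2, -0.05, 0, 0],
    [0, 0, 0, 0, 120],
    [0, 0, 0, 0, 180],
    [0, 0, 0, 0, 255],
    [0, 0, 0, 0, 255]
  ]
}}

```text
time_s: 8.75
position: [0.6037, -0.227, 0.0535]
orientation: [-1.571, -0.0, -1.432]
force: [0.2, 0.1, 0.9]
gripper_width: 0.0284
```

{"name": "move_arm", "arguments": {
  "rows": [
    [0, 0, 0, 0, 255],
    [0, 0, 0, 0, 255],
    [0, 0, 0, 0, 255]
  ]
}}

```text
time_s: 9.05
position: [0.6037, -0.227, 0.0535]
orientation: [-1.57, -0.0, -1.432]
force: [0.1, 0.8, 1.8]
gripper_width: 0.0143
```

```bash
python3 - <<'E'
from h import *
to([.603,-.228,.18],-1.43); print(bot.state()["torque"])
c=cal("wrist"); im=bot.get_image("wrist"); cv2.imwrite("pics/w10.png",im)
E
```

```text
t 9.05 pos [ 0.6037 -0.227   0.0535] rpy [-1.5705e+00 -3.0000e-04 -1.4321e+00] F [0.1 0.8 1.8] w 0.0143
tool shift cm (current axes) [  0.09 -12.65  -0.08]
turn -0.0021 then shift cm [  0.09 -12.65  -0.09]
[0.00325416 0.03036835 0.01795828]
```

View pics/w10.png

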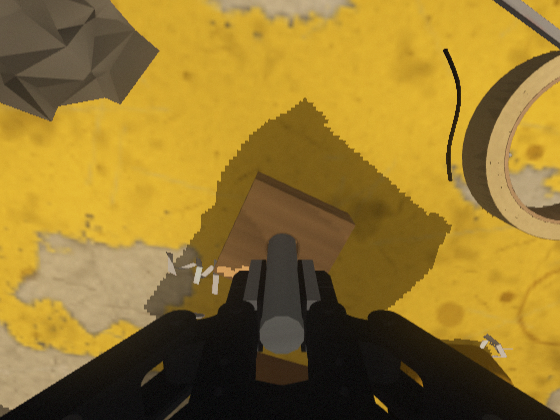

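Gripped: the dowel is between the pads at u≈282. Now I lift it straight up.

{"name": "move_arm", "arguments": {
  "rows": [
    [0, -1, 0, 0, 255],
    [0, -1.5, 0, 0, 255],
    [0, -3, 0, 0, 255],
    [0, -4, 0, 0, 255],
    [0, -2, 0, 0, 255]
  ]
}}

```text
time_s: 9.6
position: [0.6044, -0.2272, 0.1733]
orientation: [-1.566, -0.003, -1.432]
force: [0.4, -0.5, -1.2]
gripper_width: 0.0145
```

```bash
python3 - <<'E'
from h import *
to([.6058,.0936,.165],-1.43); print(bot.state()["torque"])
c=cal("wrist"); im=bot.get_image("wrist"); cv2.imwrite("pics/w11.png",im)
p,R,s=TR()
print("foot pred",proj("wrist",p+R@[0,.0465,0],c))
E
```

```text
t 9.6 pos [ 0.6044 -0.2272  0.1733] rpy [-1.5665 -0.0034 -1.4319] F [ 0.4 -0.5 -1.2] w 0.0145
tool shift cm (current axes) [-31.76   0.74   4.57]
turn -0.0019 then shift cm [-31.75   0.83   4.64]
[-0.00017087  0.00552083 -0.00845429]
foot pred [284.17586628 239.04213041]
```

View pics/w11.png

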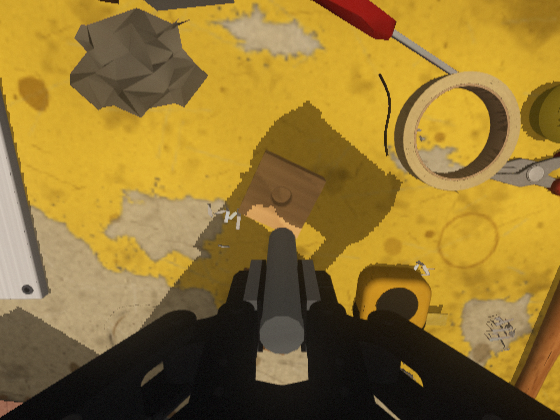

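The dowel is out of the stand, with its foot at about (282,238) near the predicted (284,239). I'll carry it over the hub.

{"name": "move_arm", "arguments": {
  "rows": [
    [-2, 0, 0.3, 0, 255],
    [-4, 0, 0.6, 0, 255],
    [-4, 0, 0.6, 0, 255],
    [-4, 0, 0.6, 0, 255],
    [-4, 0, 0.6, 0, 255]
  ]
}}

```text
time_s: 10.15
position: [0.6044, -0.0421, 0.1673]
orientation: [-1.573, 0.001, -1.432]
force: [0.7, 0.7, -1.2]
gripper_width: 0.0145
```

{"name": "move_arm", "arguments": {
  "rows": [
    [-4, 0, 0.6, 0, 255],
    [-4, 0, 0.6, 0, 255],
    [-3.5, 0, 0.5, 0, 255],
    [-2, 0, 0.2, 0, 255],
    [0, 0, 0, 0, 255]
  ]
}}

```text
time_s: 10.65
position: [0.6043, 0.0949, 0.1673]
orientation: [-1.573, 0.001, -1.428]
force: [0.5, 0.3, -1.7]
gripper_width: 0.0143
```

{"name": "move_arm", "arguments": {
  "rows": [
    [0, 1.5, 0, 0, 255],
    [0, 1, 0, 0, 255],
    [0, 0, 0, 0, 255],
    [0, 0, 0, 0, 255]
  ]
}}

```text
time_s: 11.05
position: [0.6055, 0.0911, 0.1432]
orientation: [-1.571, 0.0, -1.433]
force: [0.5, 0.1, -0.6]
gripper_width: 0.0146
```

```bash
python3 - <<'E'
from h import *
to([.6058,.0936,.105],-1.43)
c=cal("wrist"); im=bot.get_image("wrist"); cv2.imwrite("pics/w12.png",im)
p,R,s=TR()
print("foot pred",proj("wrist",p+R@[0,.0465,0],c),"bore pred",proj("wrist",[.6058,.0936,.054],c))
cv2.imwrite("pics/w12z.png",cv2.resize(im[130:280,190:380],None,fx=4,fy=4,interpolation=cv2.INTER_CUBIC))
E
```

```text
t 11.05 pos [0.6055 0.0911 0.1432] rpy [-1.5713e+00  1.0000e-04 -1.4326e+00] F [ 0.5  0.1 -0.6] w 0.0146
tool shift cm (current axes) [-0.25  3.82  0.07]
turn -0.0026 then shift cm [-0.25  3.82  0.07]
foot pred [283.09375859 238.66454989] bore pred [279.39927714 216.01080347]
```

View pics/w12z.png

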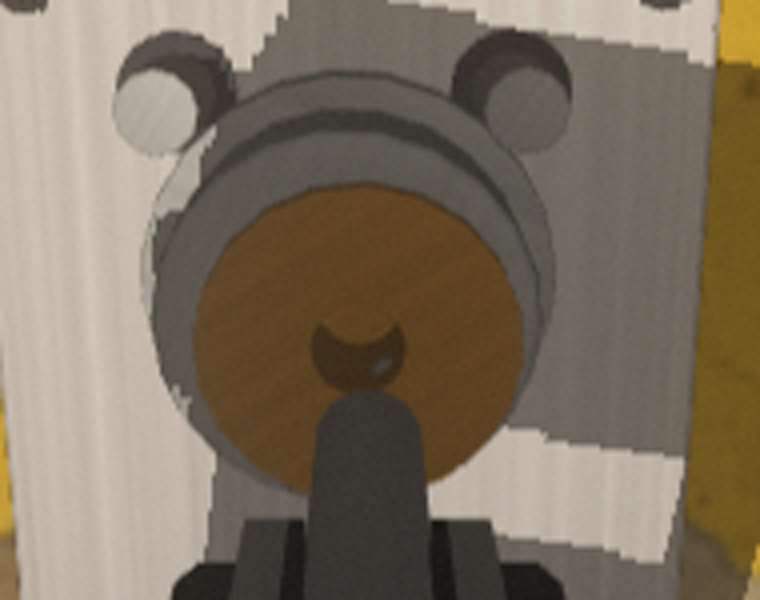

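The bore is visible at about (279.3,216.1), matching the prediction of (279.4,216.0). The dowel foot is at about (281.6,239.4). Next I compute the shift from the same picture.

```bash
python3 - <<'E'
from h import *
c=cal("wrist"); p,R,s=TR()
f=ray("wrist",(281.6,239.4),p[2]-.0465,c); b=ray("wrist",(279.25,216.1),.054,c)
print("foot",f,"bore",b,"TCP",p); print("shift tool cm",R.T@(b-f)*100)
E
```

```text
foot [0.6052545  0.09194422 0.09717513] bore [0.60590197 0.09372244 0.054     ] TCP [0.60572206 0.0911019  0.14367513]
shift tool cm [-0.16754988  4.31752903  0.08717202]
```

{"name": "move_arm", "arguments": {
  "rows": [
    [-0.17, 1, 0.09, 0, 255],
    [0, 1.5, 0, 0, 255],
    [0, 0.9, 0, 0, 255],
    [0, 0, 0, 0, 255],
    [0, 0, 0, 0, 255]
  ]
}}

```text
time_s: 11.6
position: [0.6064, 0.0932, 0.1095]
orientation: [-1.57, -0.0, -1.432]
force: [0.6, 0.5, 0.0]
gripper_width: 0.0149
```

```bash
python3 - <<'E'
from h import *
to([.6059,.0930,.1005])
c=cal("wrist"); im=bot.get_image("wrist"); cv2.imwrite("pics/w13.png",im)
p,R,s=TR()
print("foot pred",proj("wrist",p+R@[0,.0465,0],c),"bore pred",proj("wrist",[.6059,.0937,.054],c))
cv2.imwrite("pics/w13z.png",cv2.resize(im[160:300,190:380],None,fx=4,fy=4,interpolation=cv2.INTER_CUBIC))
E
```

```text
t 11.6 pos [0.6064 0.0932 0.1095] rpy [-1.5705 -0.     -1.4321] F [0.6 0.5 0. ] w 0.0149
tool shift cm (current axes) [ 0.02  0.9  -0.06]
foot pred [283.16095461 238.7441214 ] bore pred [282.17688262 234.19540901]
```

View pics/w13z.png

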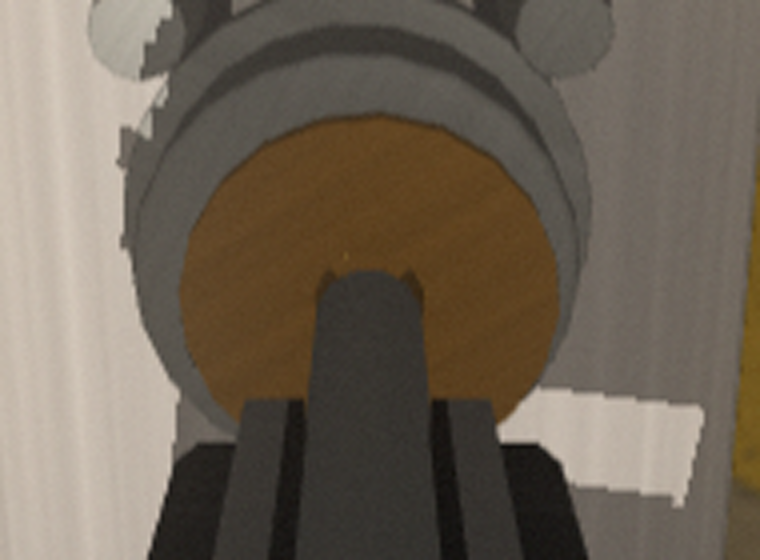

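Bush centre is at u=370 and dowel centre at about 369 in the enlarged view, so they are aligned sideways. I'll descend gently and watch the force.

{"name": "move_arm", "arguments": {
  "rows": [
    [0, 0.4, -0.05, 0, 255],
    [0, 0.3, 0, 0, 255],
    [0, 0.2, 0, 0, 255],
    [0, 0, 0, 0, 255]
  ]
}}

```text
time_s: 12.05
position: [0.6056, 0.0932, 0.1]
orientation: [-1.571, 0.0, -1.432]
force: [0.1, -0.2, -1.3]
gripper_width: 0.0144
```

{"name": "move_arm", "arguments": {
  "rows": [
    [0, 0.1, 0, 0, 255],
    [0, 0.1, 0, 0, 255]
  ]
}}

```text
time_s: 12.25
position: [0.6058, 0.0932, 0.0984]
orientation: [-1.571, -0.0, -1.432]
force: [-0.8, -0.5, -0.7]
gripper_width: 0.0143
```

{"name": "move_arm", "arguments": {
  "rows": [
    [0, 0.1, 0, 0, 255],
    [0, 0.1, 0, 0, 255]
  ]
}}

```text
time_s: 12.45
position: [0.6057, 0.0932, 0.0963]
orientation: [-1.571, 0.0, -1.432]
force: [-0.6, 0.1, -1.3]
gripper_width: 0.0145
```

{"name": "move_arm", "arguments": {
  "rows": [
    [0, 0.1, 0, 0, 255],
    [0, 0.1, 0, 0, 255]
  ]
}}

```text
time_s: 12.65
position: [0.6057, 0.0932, 0.0942]
orientation: [-1.571, 0.0, -1.432]
force: [-0.3, -0.7, -0.3]
gripper_width: 0.0144
```

The foot is about 6 mm below the bush top with no reaction, so it's in the bore. I'll continue down to the ball.

{"name": "move_arm", "arguments": {
  "rows": [
    [0, 0.2, 0, 0, 255],
    [0, 0.2, 0, 0, 255]
  ]
}}

```text
time_s: 12.85
position: [0.6057, 0.0932, 0.0901]
orientation: [-1.571, 0.0, -1.432]
force: [-1.7, 1.4, -1.5]
gripper_width: 0.0147
```

{"name": "move_arm", "arguments": {
  "rows": [
    [0, 0.15, 0, 0, 255],
    [0, 0.15, 0, 0, 255]
  ]
}}

```text
time_s: 13.05
position: [0.6057, 0.0932, 0.0872]
orientation: [-1.571, -0.0, -1.432]
force: [-1.9, 0.2, 0.9]
gripper_width: 0.0143
```

{"name": "move_arm", "arguments": {
  "rows": [
    [0, 0.15, 0, 0, 255],
    [0, 0.15, 0, 0, 255]
  ]
}}

```text
time_s: 13.25
position: [0.6057, 0.0932, 0.0843]
orientation: [-1.571, -0.0, -1.432]
force: [-2.0, 0.2, 2.2]
gripper_width: 0.0144
```

{"name": "move_arm", "arguments": {
  "rows": [
    [0, 0.15, 0, 0, 255],
    [0, 0.15, 0, 0, 255]
  ]
}}

```text
time_s: 13.45
position: [0.6057, 0.0932, 0.0813]
orientation: [-1.571, 0.0, -1.432]
force: [-1.9, 0.3, 2.2]
gripper_width: 0.0145
```

{"name": "move_arm", "arguments": {
  "rows": [
    [0, 0.2, 0, 0, 255],
    [0, 0.2, 0, 0, 255]
  ]
}}

```text
time_s: 13.65
position: [0.6057, 0.0932, 0.0772]
orientation: [-1.571, 0.0, -1.432]
force: [-2.5, -0.7, 1.6]
gripper_width: 0.0143
```

{"name": "move_arm", "arguments": {
  "rows": [
    [0, 0.2, 0, 0, 255],
    [0, 0.2, 0, 0, 255]
  ]
}}

```text
time_s: 13.85
position: [0.6057, 0.0932, 0.0731]
orientation: [-1.571, -0.0, -1.432]
force: [-2.7, -0.4, 0.8]
gripper_width: 0.0142
```

```bash
python3 - <<'E'
from h import *
to([.6057,.0932,.0705])
im=bot.get_image("wrist"); cv2.imwrite("pics/w14.png",im)
E
```

```text
t 13.85 pos [0.6057 0.0932 0.0731] rpy [-1.5709 -0.     -1.432 ] F [-2.7 -0.4  0.8] w 0.0142
tool shift cm (current axes) [-0.    0.26 -0.  ]
```

View pics/w14.png

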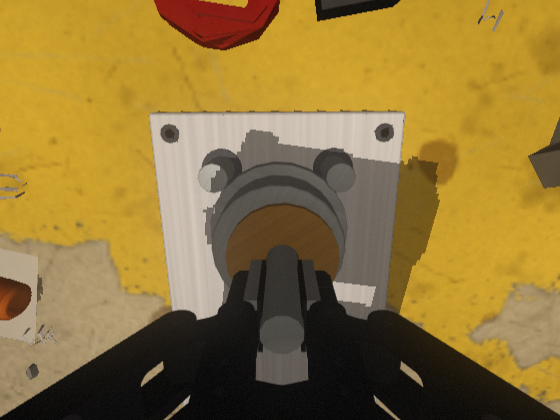

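The dowel now meets the bush at v≈245, whereas its free foot edge was at v≈227. Its top is still at v≈332, so it is inside the bore and has not slipped in the grip. Now I press to the bottom.

{"name": "move_arm", "arguments": {
  "rows": [
    [0, 0.1, 0, 0, 255],
    [0, 0.1, 0, 0, 255]
  ]
}}

```text
time_s: 14.1
position: [0.6057, 0.0932, 0.0713]
orientation: [-1.571, -0.0, -1.432]
force: [-3.0, -1.4, 2.5]
gripper_width: 0.0148
```

{"name": "move_arm", "arguments": {
  "rows": [
    [0, 0.1, 0, 0, 255],
    [0, 0.1, 0, 0, 255]
  ]
}}

```text
time_s: 14.3
position: [0.606, 0.0932, 0.0704]
orientation: [-1.57, -0.0, -1.432]
force: [-8.1, -0.4, 15.7]
gripper_width: 0.0151
```

{"name": "move_arm", "arguments": {
  "rows": [
    [0, 0.1, 0, 0, 255],
    [0, 0, 0, 0, 255]
  ]
}}

```text
time_s: 14.5
position: [0.6061, 0.0932, 0.0704]
orientation: [-1.569, -0.0, -1.432]
force: [-8.3, -1.2, 16.5]
gripper_width: 0.0146
```

It stalls at z=0.0704, against an expected 0.0705, with 16 N up. It is home on the bottom and still pushing the hub toward the posts. Now I release.

{"name": "move_arm", "arguments": {
  "rows": [
    [0, -0.1, 0, 0, 200],
    [0, 0, 0, 0, 120],
    [0, 0, 0, 0, 80],
    [0, 0, 0, 0, 80],
    [0, 0, 0, 0, 80]
  ]
}}

```text
time_s: 15.0
position: [0.6058, 0.0932, 0.0691]
orientation: [-1.571, 0.0, -1.432]
force: [-0.3, 0.6, -0.3]
gripper_width: 0.0588
```

```bash
python3 - <<'E'
from h import *
to([.6057,.0932,.0705])
im=bot.get_image("wrist"); cv2.imwrite("pics/w15.png",im)
E
```

```text
t 15.0 pos [0.6058 0.0932 0.0691] rpy [-1.5708e+00  1.0000e-04 -1.4321e+00] F [-0.3  0.6 -0.3] w 0.0588
tool shift cm (current axes) [-0.   -0.14 -0.01]
```

View pics/w15.png

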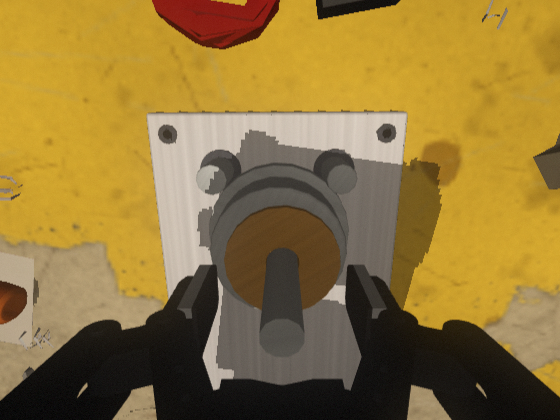

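Released: the dowel stands in the bore at (283,255) and the hub is at both posts. I'll rise straight up and back off for a check.

{"name": "move_arm", "arguments": {
  "rows": [
    [0, -1, 0, 0, 80],
    [0, -2, 0, 0, 80],
    [0, -4, 0, 0, 80],
    [0, -4.5, 0, 0, 80],
    [0, -3, -2, 0, 80]
  ]
}}

```text
time_s: 15.55
position: [0.5872, 0.0903, 0.218]
orientation: [-1.566, -0.001, -1.432]
force: [0.1, 0.0, -1.0]
gripper_width: 0.0588
```

{"name": "move_arm", "arguments": {
  "rows": [
    [0, 0, -4, 0, 80],
    [0, 0, -4, 0, 80],
    [0, 0, -2, 0, 80],
    [0, 0, 0, 0, 80],
    [0, 0, 0, 0, 80]
  ]
}}

```text
time_s: 16.05
position: [0.4874, 0.0765, 0.2152]
orientation: [-1.569, -0.0, -1.432]
force: [-0.1, 0.8, 0.8]
gripper_width: 0.0588
```

```bash
python3 - <<'E'
from h import *
to([.6057,.0932,.0705])
c=cal("wrist"); np.save("c16.npy",np.array([c[0],c[1],np.diag(c[2])]))
im=bot.get_image("wrist"); cv2.imwrite("pics/w16.png",im)
for n,q in [("seat",[.60905,.0969,.022]),("top",[.6058,.0936,.114])]: print(n,proj("wrist",q,c))
cv2.imwrite("pics/w16z.png",cv2.resize(im[0:150,190:380],None,fx=4,fy=4,interpolation=cv2.INTER_CUBIC))
s=bot.get_image("scene"); cv2.imwrite("pics/scene16.png",cv2.resize(s[140:290,190:350],None,fx=4,fy=4,interpolation=cv2.INTER_CUBIC))
E
```

```text
t 16.05 pos [0.4874 0.0765 0.2152] rpy [-1.5690e+00 -3.0000e-04 -1.4322e+00] F [-0.1  0.8  0.8] w 0.0588
tool shift cm (current axes) [-0.02 14.49 11.92]
seat [278.71748305  53.06558693]
top [282.04438104  37.3333886 ]
```

View pics/w16z.png

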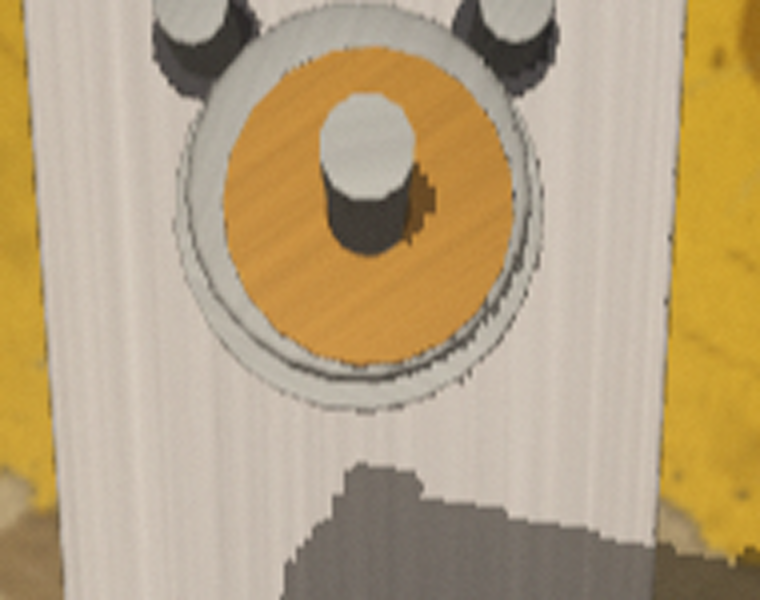

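View pics/scene16.png

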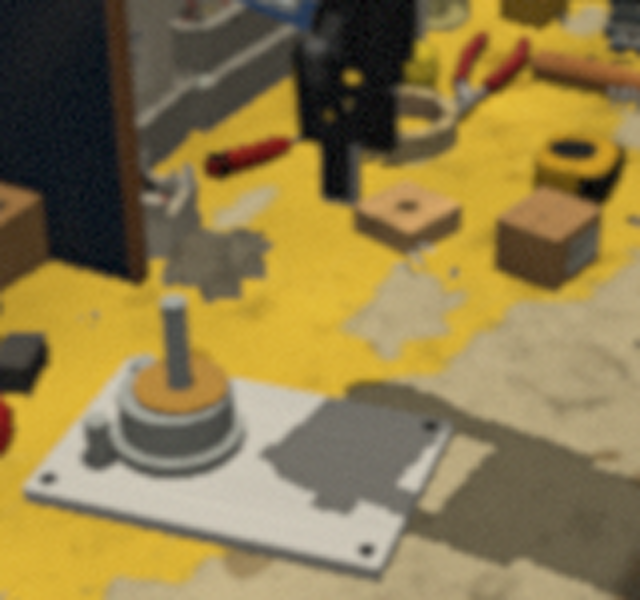

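The wrist view shows the dowel's round top at (366,146) in the enlargement and the flange touching both posts. In the scene view the dowel stands upright, and the carton and tape measure are unmoved. Last come the numeric checks.

```bash
python3 - <<'E'
from h import *
a=np.load("c16.npy"); c=(a[0],a[1],np.diag(a[2])); cs=cal("scene")
f=lambda u,v:((u-1.5)/4+190,(v-1.5)/4); g=lambda u,v:((u-1.5)/4+190,(v-1.5)/4+140)
P=lambda c:c[0]@np.c_[c[1],c[2]]
X=cv2.triangulatePoints(P(c),P(cs),np.array(f(366.5,146)),np.array(g(175,303))).ravel();print("dowel top",X[:3]/X[3])
print("dowel top wrist@.114",ray("wrist",f(366.5,146),.114,c),"diam",np.linalg.norm(ray("wrist",f(319.5,146),.114,c)-ray("wrist",f(415,146),.114,c)))
b=ray("wrist",f(366,253),.054,c);print("dowel near edge at bush",b)
n=np.array([np.cos(.143),np.sin(.143)])
near=ray("wrist",f(363,412),.022,c)[:2]; lat=(ray("wrist",f(175,215),.022,c)+ray("wrist",f(543,215),.022,c))[:2]/2
print("hub: near edge+42",near+.042*n,"lat",lat)
L,R=ray("wrist",f(191.5,2),.042,c),ray("wrist",f(517.5,0),.042,c);print("post tops approx",L,R)
# plate mid from edges at row 300: left 48, right 672 (top face edges)
l,r=ray("wrist",f(48,300),.012,c)[:2],ray("wrist",f(672,300),.012,c)[:2];m=np.array([-n[1],n[0]])
print("plate width",(l-r)@m,"mid lat",((l+r)/2)@m,"hub lat",lat@m)
E
```

```text
dowel top [0.60599659 0.09379552 0.1125715 ]
dowel top wrist@.114 [0.60643291 0.09421235 0.114     ] diam 0.015590377654103272
dowel near edge at bush [0.59748755 0.09306891 0.054     ]
hub: near edge+42 [0.60834275 0.0955093 ] lat [0.60887831 0.09626893]
post tops approx [0.64091538 0.13529479 0.042     ] [0.65052477 0.06904629 0.042     ]
plate width 0.1487944968662093 mid lat 0.008428490323622124 hub lat 0.008513148973091588
```

```bash
python3 - <<'E'
from plant import bot
print(bot.close_job(), bot.state()["time_s"])
E
```

```text
the job is handed in; nothing more can be done
the job is handed in; nothing more can be done
```

The hub is seated against both posts and the dowel is fully home in its bore. I handed the job in at about 16 s of the 72 s; no verdict came back.

I pushed the hub along the plate with the half-open fingers until the reaction reached 17 N, straight along the push with no sideways part, so both posts were touching. I then took the dowel from its stand, lined it up over the bore in the wrist picture, and it went in without needing a search. It stopped at TCP height 0.0704 m (0.0705 expected) with about 16 N of reaction. I let go there and backed the arm clear.

**Last checks:**
- **Hub:** its centre measures about 0.6 to 1.6 mm from the seat, and it is centred across the plate to about 0.1 mm.
- **Dowel:** it looks upright, and its top comes out at 0.1126 m from two views (0.114 expected, within camera accuracy).
- **Bystanders:** the carton and tape measure look unmoved in the last scene view. The screwdriver was outside that crop, so I didn't check it at the end; the arm never went near it.

**What disagreed or stayed unclear:**
- **Camera views:** early on, the scene camera put things 7 to 9 mm further in y than the top camera. The wrist camera fell in between, 1 to 4 mm from the top camera, and I worked from it.
- **Spring ball:** I saw no clear 5 to 10 N peak at the end of any step on the way down (2.2 N at most). That the dowel is home rests on its final depth and the firm stop.

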